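# Hold a forming block in the corner of the marking jig

## Robot

A 6-joint arm with a two-finger parallel gripper is mounted at the origin on the work surface. World frame = base frame: x ahead of the robot, y to its left, z up, the work surface at z = 0. Lengths are in mm, angles in rad, forces in N, time in s.
With the tool pointing down it reaches from about 350 to 875 mm from the base axis. Payload 4.2 kg.
Tool frame: the origin (TCP) lies midway between the tips of the shut fingers; the grasp point (between the pads) lies 19 mm behind it; z points along the fingers, y is the line along which they close (so a half turn about z gives the same grasp; the last joint's range is limited). The gripper opens to 85 mm and grips with 20 to 120 N. Pads are 22 mm wide; open, the fingers measure 114 mm over their backs; the gripper's body (76 mm by 85 mm) begins 54 mm behind the grasp point. The pads swing forward as they close: fully open they stand 13 mm farther back than shut.
Start: joints at [-0.851, 0.385, 0.008, 0, -1.194, -0.259], TCP at [277.927, -559.782, 231.312] pointing down, gripper open.
Joint ranges: [-3.14, 3.14], [-1.21, 2.06], [-1.07, 1.41], [-3.16, 2.05], [-2.99, -0.16], [-3.1, 3.1]. Speed limits (rad/s): [2.79, 2.79, 3.14, 3.14, 3.14, 3.14].

## Interface

Orientations are given as a unit quaternion [x, y, z, w].
In Python, from bench import sensors, get_image, camera_params, job_done gives the robot as it stands.
- The arm moves only by the tool servo_tool, never from a script. Its argument "motion" is a list of rows, each an object with "travel": the shift along the tool's x, y, z as a fraction of full scale, a list of three; "rot": the turn, a rotation vector about the tool's x, y, z as a fraction of full scale, a list of three; "hand": the opening, from 0 (shut) to 1 (fully open). In form: [{"travel": [x, y, z], "rot": [wx, wy, wz], "hand": hand}, ...]. A call has 1 to 10 rows; each row shifts and turns the commanded pose from where the row before left it, along the tool's axes as they then stand; what a row does not reach is not made up. Full scale, the value 1, is 25 cm for a shift and 360 degrees for a turn. A row lasts 1/12 s, in which the tool goes at most 41.7 mm and 7.16 degrees, less where a joint would pass 70% of its speed; a pose out of reach is approached as far as the arm can. A call with a number of a shift or a turn outside -1 to 1 is refused whole. A call with a gripper value outside its range is refused whole. The fingers move at their own pace and stop on an object; the grip force is fixed at half the most. Time passes only in rows, so rows that do not move let the fingers close. It gives the time, the measured TCP pose, the force, the opening and the grip force at its end, in the units of the state.
- sensors.read_state(): the state, without advancing time (a new reading comes with each control period).
- get_image(name): name is "scene" or "top" or "wrist"; returns (picture, depth): 384x512x3 uint8, red, green, blue; 384x512 float32, mm along the optical axis (not along the pixel's ray), 0 where there is no reading.
- camera_params(name): a dict with "camera_matrix" (3x3 intrinsics, pixels), "R" (3x3) and "t" (3): a world point X has camera coordinates R X + t; the wrist camera has in their place "mount" (4x4, takes a point from camera to tool coordinates, whose origin is the TCP and whose axes are the flange's). Camera axes: x right, y down, z forward; pixel columns grow to the right and rows downward; lengths in mm; the calibration is good to about 2 mm. A picture is of the moment at which its call begins: read the wrist's pose just before it. camera_params takes no time and is no camera call.
- job_done(): hands the job in; it is judged then, once.
The state is a dict: "clock": time; "joints": joint angles; "joint_vel": joint speeds; "joint_efforts": joint torques, N m; "position": TCP position; "ee_rot": TCP orientation; "contact_force": force on the tool from outside, world axes, zero at the start; "wrist_torque": the same for the moment, N m; "gripper_width": finger opening in mm; "grasp_force": force on a finger pad.
Only numpy, scipy, OpenCV 4.12 (cv2) and the standard library are available. Lean on these libraries where they do the work, as an engineer would, in place of code of your own. Each camera call takes 0.05 s, during which the arm holds its last target. There are 200 camera calls.

## Task

Put the smaller of the two ribbed wooden forming blocks upright on the bed of the marking jig, its long side flat against the fence and its end touching the stop block, at whichever end of the fence the stop is fitted today. Finish holding it there for marking out: with one steady slanting push press it down on the bed and against the fence at the same time, about 10 N each way, and keep pushing when the program ends. Leave the larger block and everything else on the bench where they are.

Things in the scene. Friction and masses are not known exactly. Their poses are not given: they have to be found in the camera images.
- core_mid (a point): The block to be held: the smaller of two dark hardwood blocks standing either side of the jig (sides vary). Foot 56 (own x) by 110 (own y) by 30 mm high; centred on it a grip rib 24 (x) by 80 (y) by 34 mm high: 64 mm tall in all, pinched across the rib from above. 0.18 to 0.34 kg. Point: centre line, 32 mm above its underside; z up. Same either way round.
- jig: The marking jig, fixed to the bench, turned a little differently each time: a smooth grey laminate bed 130 mm (own x) by 300 mm (own y), its top 15 mm above the bench, with a straight fence along the whole far edge. Origin at the centre of its underside, on the bench; own x points square towards the fence, own y runs along the fence, z up.
- fence: The fence of the jig, a rigid waxed wooden strip, slippery; same origin and axes as the jig. Its inner face, which the block is pressed against, is at own x = +40 mm; it is 25 mm thick (to x = 65 mm) and rises 30 mm above the bed.
- bed: The bed of the jig, rigid smooth laminate on which wood slides easily (friction about 0.25); same origin and axes as the jig, its flat top at own z = +15 mm.
- stop: The stop block, fixed on the bed at the left or the right end of the fence (jig's y about +115 or -115 mm; varies). 70 mm (along jig's x, right up to the fence) by 35 mm (jig's y) by 30 mm high; origin at the centre of its underside on the bed, axes parallel to the jig's. At the other end is only a flat fixed brass insert, 18 mm across, 2 mm high.
- big_core: Bystander: a larger forming block of the same kind and wood (140 x 70 x 70 mm over all), not wanted here; origin at the centre of its underside
- maul: Bystander: a maul standing upright on its head, 72 mm across, 220 mm tall; origin under its centre
- dye: Bystander: a closed glass jar, 50 mm across, 100 mm tall; origin under its centre
- spool: Bystander: a thread spool standing on end, 48 mm across, 50 mm tall; origin under its centre
- awl: Bystander: an awl with a wooden handle, lying flat, about 200 mm long
- hammer: Bystander: a small hammer lying flat, about 260 mm long
- tin: Bystander: an open steel tin, 70 mm across, 60 mm tall; origin under its centre
- tile: Bystander: a marble burnishing tile, 60 x 90 x 20 mm, lying flat; origin under its centre
- core: The same smaller block (56 x 110 x 64 mm), with its origin at the centre of its underside, axes as for its centre point.
Not all that is in view belongs to the job. What is shaped like the core but blue or green is not meant.

How it is judged (in metres and radians):
At the end, for the whole second after the job is handed in: The smaller block stands on the bed (within 3 mm), upright and square to the fence (0.04 rad), against the fence (3 mm) and stop (4 mm), at rest, with over 4 N between block and fence and over 7 N between block and bed, the robot still pushing it (x of core_mid in the frame of jig between 0.009 and 0.0145 m and z of core_mid in the frame of jig between 0.044 and 0.0495 m and angle between the y axis of core_mid and the y axis of jig, either way round below 0.04 rad and angle between core_mid's own z axis and vertical below 0.04 rad and y of core_mid in the frame of jig between -0.08 and 0.08 m and (y of core_mid in the frame of stop between 0.07 and 0.0765 m or y of core_mid in the frame of stop between -0.0765 and -0.07 m) and contact force between core and fence above 4 N and contact force between core and bed above 7 N and contact force between any of the fingers, the arm and core above 3 N and linear speed of core below 0.02 m/s); the arm keeps its last pose, push and grip.
It fails at once if the smaller block is toppled (angle between core_mid's own z axis and vertical above 0.6 rad).
It fails at once if the larger block or another bystander is moved more than 25 mm (distance of any of big_core, maul, dye, spool, awl, hammer, tin, tile from where it was at the start of the episode above 0.025 m).
It also fails if it takes over 61 s, if anything falls off the work surface, if the arm or the gripper's body presses on something with over 40 N, if the wrist force passes 120 N, or if a joint passes its speed limit or range.

## Working session

There is one attempt and no reset: what is moved stays moved. The work goes in short steps, Python scripts to look and compute and a tool call to move; the robot and the scene stay as the last step left them, time stands still between calls to the robot, and variables do not carry over. Pictures are saved under pics/ and viewed, at most 10 in all, crops included, and the job is handed in when it is done.

Besides the shell and the picture viewer there is one more tool, called after "Call:" as name(argument=value, ...), one argument or row to a line, values as JSON. servo_tool: Moves the arm, as the interface text tells. Its arguments: {"type":"object","properties":{"motion":{"type":"array"}},"required":["motion"]}

```bash
mkdir -p pics; ls
python3 - <<'E'
from bench import sensors, get_image, camera_params
import cv2, numpy as np
s=sensors.read_state(); print(s)
for n in ["scene","top"]:
    p,d=get_image(n); np.savez(f"pics/{n}0.npz",p=p,d=d)
    cv2.imwrite(f"pics/{n}0.png",p[:,:,::-1]); print(n,camera_params(n))
print(camera_params("wrist"))
a=cv2.imread("pics/top0.png"); cv2.imwrite("pics/top0b.png",cv2.resize(a,(800,600)))
E
```

```text
pics
{'clock': 0.0, 'joints': array([-8.51372978e-01,  3.85559369e-01,  6.63278706e-03, -4.94739037e-04,
       -1.19401097e+00, -2.58567477e-01]), 'joint_vel': array([ 4.73406346e-05,  6.28617779e-05, -5.32472755e-04, -9.72794055e-04,
        1.02731154e-03,  1.38308080e-03]), 'joint_efforts': array([-9.87786893e-05, -3.92291987e+01,  1.88403761e+01,  4.18612272e+00,
       -4.57141141e-03, -3.25740928e-06]), 'position': array([ 277.68476964, -559.2730893 ,  230.22324914]), 'ee_rot': array([-2.28305182e-01,  9.73589002e-01,  1.05314288e-03, -2.99933726e-04]), 'contact_force': array([-0.01341568,  0.18682134,  0.22548806]), 'wrist_torque': array([-0.04681845,  0.01553173,  0.0167678 ]), 'grasp_force': 0.0, 'gripper_width': 85.5710386868006}
scene {'camera_matrix': array([[448.59694256,   0.        , 256.6349575 ],
       [  0.        , 448.59694256, 185.98907152],
       [  0.        ,   0.        ,   1.        ]]), 'R': array([[-3.89063284e-01,  9.21211024e-01, -9.80412358e-05],
       [ 7.67722310e-01,  3.24180199e-01, -5.52729277e-01],
       [-5.09148521e-01, -2.15121936e-01, -8.
[... 286 characters left out ...]
6912, -0.00439009],
       [-0.99506902,  0.00691993, -0.09894324],
       [ 0.09897056,  0.00372358, -0.99508339]]), 't': array([ -98.17856686,  554.51894912, 1340.51611153])}
{'camera_matrix': array([[285.31352865,   0.        , 252.97532853],
       [  0.        , 285.31352865, 190.15795709],
       [  0.        ,   0.        ,   1.        ]]), 'mount': array([[ 1.68200875e-04, -9.54350398e-01, -2.98689286e-01,
         7.56709467e+01],
       [ 9.99999984e-01,  1.77546747e-04, -4.15460843e-06,
         4.98790033e-01],
       [ 5.69962635e-05, -2.98689281e-01,  9.54350413e-01,
        -1.42573702e+02],
       [ 0.00000000e+00,  0.00000000e+00,  0.00000000e+00,
         1.00000000e+00]])}
```

View pics/top0b.png

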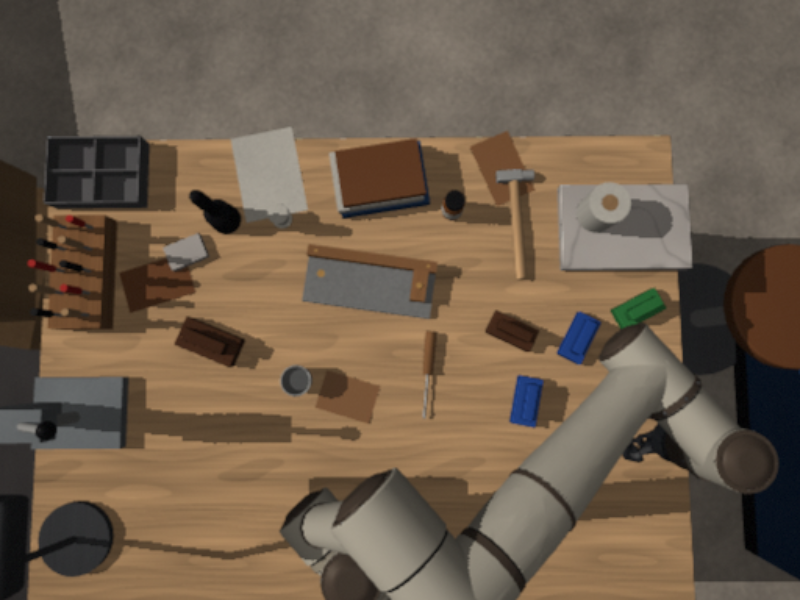

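View pics/scene0.png

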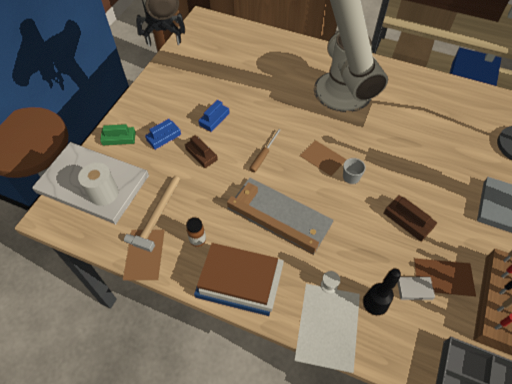

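The top view (800×600) shows the jig at about (370,283), with the stop at its right end (423,282) and the brass insert at the left (321,273). The small dark block is at (512,331) and the big one at (210,341). The blue and green blocks are decoys. Next I'll measure with depth.

```bash
cat > h.py <<'E'
import numpy as np, cv2
from bench import sensors, get_image, camera_params
from scipy.spatial.transform import Rotation as Ro
def world(name,d,st=None):
    c=camera_params(name); K=c["camera_matrix"]; v,u=np.mgrid[:d.shape[0],:d.shape[1]]
    P=np.stack([(u-K[0,2])/K[0,0]*d,(v-K[1,2])/K[1,1]*d,d],-1)
    if name!="wrist": return (P-c["t"])@c["R"]
    M=c["mount"]; T=P@M[:3,:3].T+M[:3,3]
    return T@Ro.from_quat(st["ee_rot"]).as_matrix().T+st["position"]
def rect(p):
    (c,s,a)=cv2.minAreaRect(p[:,:2].astype(np.float32)); 
    b=cv2.boxPoints((c,s,a)); e=b[1]-b[0]; f=b[2]-b[1]
    l=e if np.hypot(*e)>np.hypot(*f) else f
    return np.round(c,1),np.round(sorted(s),1),round(float(np.degrees(np.arctan2(l[1],l[0]))%180),2)
E
python3 - <<'E'
from h import *
for n,boxes in {"top":{"small":(305,195,348,228),"big":(105,195,162,240),"jig":(185,150,290,210)},"scene":{"small":(180,130,222,170),"big":(378,190,440,245),"jig":(222,172,338,254)}}.items():
    z=np.load(f"pics/{n}0.npz"); p,d=z["p"].astype(int),z["d"]; W=world(n,d.astype(float))
    for k,(a,b,c,e) in boxes.items():
        w=W[b:e,a:c].reshape(-1,3); q=p[b:e,a:c].reshape(-1,3); ok=d[b:e,a:c].ravel()>0
        w,q=w[ok],q[ok]; h=w[:,2]; print(n,k,"hist",np.histogram(h,bins=np.arange(-12,100,6))[0])
        rng={"small":[(20,38),(54,74)],"big":[(20,40),(60,80)],"jig":[(9,22),(38,54)]}[k]
        for lo,hi in rng:
            m=(h>lo)&(h<hi)
            if m.sum()>5: print("  ",lo,hi,m.sum(),"z",np.median(h[m]).round(1),rect(w[m]),"mean",w[m].mean(0).round(1))
E
```

```text
top small hist [ 14 448 430  20   8  17 146 148   4   4   6  14 116  32   1   0   0   0]
   20 38 311 z 29.9 (array([ 479.1, -352.5]), array([ 56.5, 110.3]), 64.21) mean [ 478.1 -348.5   29.6]
   54 74 163 z 63.8 (array([ 479. , -352.4]), array([24.3, 79.8]), 64.27) mean [ 478.4 -352.    63.7]
top big hist [ 34 851 823  33  12  13  26 280 221   7   7   9  26 172  42   0   0   0]
   20 40 494 z 34.9 (array([459.1, 343.9]), array([ 70.5, 141.1]), 67.61) mean [457.7 336.3  34.7]
   60 80 240 z 69.6 (array([459.4, 343.8]), array([ 28.2, 101.2]), 67.43) mean [459.3 343.1  69.3]
top jig hist [  70 1494 1609  386 1542  339   26   18  114  552  132    0    0    0
    0    0    0    0]
   9 22 2141 z 15.0 (array([599.9, -14.1]), array([194.9, 336.9]), 91.97) mean [583.4 -11.9  15.1]
   38 54 791 z 45.3 (array([613.4, -25.5]), array([ 95.5, 300.3]), 81.39) mean [631.7 -56.8  45.2]
scene small hist [  0 239 781 101  31  35  86 162  28  19  24  22  84  64   0   0   0   0]
   20 38 278 z 31.0 (array([ 464.4, -379. ]), array([ 58., 175.]), 63.37) mean [ 492.4 -343.2   30.6]
   54 74 170 z 65.0 (array([ 478.2, -351.4]), array([25.1, 80.7]), 64.02) mean [ 480.  -350.3   64.3]
scene big hist [   3  605 1482  108   59   60   59  194  347   59   43   31   49  186
  113    0    0    0]
   20 40 584 z 36.0 (array([459.1, 344.1]), array([ 74.4, 140.9]), 66.89) mean [475.1 341.7  34.4]
   60 80 348 z 70.6 (array([459.4, 344.1]), array([ 31.6, 100.2]), 67.25) mean [461.6 344.3  69.9]
scene jig hist [   5 1368 3834  404 1532  768  107   98  129  737  294    0    0    3
  145   51    0    0]
   9 22 2346 z 16.6 (array([584.3, -28.8]), array([287.9, 323.8]), 113.06) mean [582.7  -2.9  16.6]
   38 54 1126 z 46.4 (array([611.1, -25.7]), array([100.4, 300. ]), 81.73) mean [634.1 -49.7  46.2]
```

Both views agree. The small core is at (479,-352) with its long axis at 64.2°, and its foot measures 56×110 mm. The jig's y axis is at about 81.5°, and the stop is at -y. I'll turn the tool by +37.8° of world yaw, then move over the block.

Call:
servo_tool(
  motion=[
    {"travel": [0,0,0],"rot": [0,0,-0.0175],"hand": 1},
    {"travel": [0,0,0],"rot": [0,0,-0.0175],"hand": 1},
    {"travel": [0,0,0],"rot": [0,0,-0.0175],"hand": 1},
    {"travel": [0,0,0],"rot": [0,0,-0.0175],"hand": 1},
    {"travel": [0,0,0],"rot": [0,0,-0.0175],"hand": 1},
    {"travel": [0,0,0],"rot": [0,0,-0.0175],"hand": 1},
  ],
)

```text
clock: 0.6
position: [277.8, -559.5, 230.6]
ee_rot: [-0.534, 0.846, 0.001, 0.0]
contact_force: [-0.9, 0.1, -0.1]
gripper_width: 85.5
grasp_force: 0.0
```

Call:
servo_tool(
  motion=[
    {"travel": [-0.11,-0.0365,0],"rot": [0,0,0],"hand": 1},
    {"travel": [-0.11,-0.0365,0],"rot": [0,0,0],"hand": 1},
    {"travel": [-0.11,-0.0365,0],"rot": [0,0,0],"hand": 1},
    {"travel": [-0.11,-0.0365,0],"rot": [0,0,0],"hand": 1},
    {"travel": [-0.11,-0.0365,0],"rot": [0,0,0],"hand": 1},
    {"travel": [-0.11,-0.0365,0],"rot": [0,0,0],"hand": 1},
    {"travel": [-0.11,-0.0365,0],"rot": [0,0,0],"hand": 1},
    {"travel": [-0.11,-0.0365,0],"rot": [0,0,0],"hand": 1},
    {"travel": [-0.11,-0.0365,0],"rot": [0,0,0],"hand": 1},
    {"travel": [-0.11,-0.0365,0],"rot": [0,0,0],"hand": 1},
  ],
)

```text
clock: 1.43
position: [480.4, -350.6, 230.9]
ee_rot: [-0.531, 0.847, 0.0, -0.0]
contact_force: [-0.7, 0.2, 0.4]
gripper_width: 85.1
grasp_force: 0.0
```

Call:
servo_tool(
  motion=[
    {"travel": [0,0,0],"rot": [0,0,0],"hand": 1},
    {"travel": [0,0,0],"rot": [0,0,0],"hand": 1},
    {"travel": [0,0,0],"rot": [0,0,0],"hand": 1},
  ],
)

```text
clock: 1.68
position: [479.4, -351.8, 230.9]
ee_rot: [-0.531, 0.847, 0.0, -0.0]
contact_force: [-0.2, -0.5, 0.0]
gripper_width: 84.9
grasp_force: 0.0
```

```bash
cat >> h.py <<'E'
def tool_xy(st):
    R=Ro.from_quat(st["ee_rot"]).as_matrix(); return R, np.degrees(np.arctan2(R[1,1],R[0,1]))
def rows(st,target,yaw):  # mm & deg still to go, in tool axes
    R,y=tool_xy(st); dy=(yaw-y+180)%360-180
    Rn=Ro.from_euler('z',dy,degrees=True).as_matrix()@R
    print("rotz first (deg)",-dy," then travel",(Rn.T@(np.array(target)-st["position"])).round(2),"frac",(Rn.T@(np.array(target)-st["position"])/250).round(4))
def cores(W,d,zlo,zhi,c,r):
    m=(W[...,2]>zlo)&(W[...,2]<zhi)&(d>0)&(np.hypot(W[...,0]-c[0],W[...,1]-c[1])<r); return W[m]
E
python3 - <<'E'
from h import *
st=sensors.read_state(); p,d=get_image("wrist"); cv2.imwrite("pics/w1.png",p[:,:,::-1]); W=world("wrist",d.astype(float),st)
for lo,hi in [(22,38),(56,72)]:
    q=cores(W,d,lo,hi,(479,-352),75); print(len(q),np.median(q[:,2]).round(1),rect(q))
print(st["position"],tool_xy(st)[1])
p,d=get_image("top"); W=world("top",d.astype(float)); ok=cores(W,d,40,52,(605,-25),185)
print(rect(ok))
# fence: fit lines on outer/inner edges
th=np.radians(81.5); ex=np.array([np.sin(th),-np.cos(th)]); ey=np.array([np.cos(th),np.sin(th)])
a=ok[:,:2]@ex; b=ok[:,:2]@ey
for nm,sel in [("far",b>-1e9)]:
    bins=np.round(b/8); mx=np.array([[b[bins==k].mean(),a[bins==k].max(),a[bins==k].min()] for k in np.unique(bins) if (bins==k).sum()>3])
    f=np.polyfit(mx[2:-2,0],mx[2:-2,1],1); print("far edge slope deg",np.degrees(f[0]),f); print(mx.round(1).tolist())
E
```

```text
2462 29.9 (array([ 478.8, -350.8]), array([ 56. , 109.4]), 63.9)
1470 63.9 (array([ 478.6, -351. ]), array([24., 79.]), 63.98)
[ 479.41854898 -351.8457924   230.86739226] 154.21319489400537
(array([687.6, -50.5]), array([192.5, 294. ]), 65.48)
far edge slope deg 7.134831273614559 [1.24526297e-01 7.07121485e+02]
[[-63.6, 657.3, 563.3], [-55.6, 656.6, 562.2], [-47.9, 656.3, 564.8], [-39.8, 658.3, 563.1], [-33.3, 657.0, 563.1], [-24.0, 656.4, 633.0], [-15.9, 657.2, 632.9], [-8.1, 657.1, 634.2], [0.2, 656.2, 634.1], [7.9, 655.9, 633.0], [15.7, 657.9, 633.0], [24.2, 780.6, 634.0], [32.1, 779.7, 632.6], [39.7, 776.7, 632.6], [47.4, 781.1, 634.0], [56.0, 772.3, 632.7], [64.0, 770.0, 632.3], [71.9, 768.2, 633.9], [79.9, 765.5, 633.5], [88.1, 762.2, 632.9], [96.0, 760.3, 634.6], [104.4, 761.4, 633.7], [111.9, 754.4, 632.9], [120.1, 753.6, 632.2], [128.2, 755.0, 634.3], [136.2, 753.6, 631.6], [144.1, 752.4, 632.6], [152.0, 751.7, 634.3], [160.2, 740.6, 632.6], [168.2, 654.7, 632.2], [176.0, 657.1, 634.0], [184.1, 655.9, 633.0], [192.2, 654.4, 632.3], [200.3, 657.1, 635.0], [207.6, 656.5, 633.5], [213.6, 655.2, 633.7]]
```

View pics/w1.png

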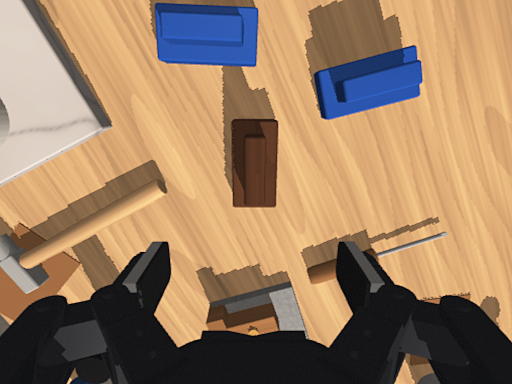

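The wrist view has the core at (255,163), between and ahead of the fingers, and it agrees with the earlier measurement to about 1 mm. I'll descend so the TCP is at z≈37, above the 30 mm foot, and then grip.

Call:
servo_tool(
  motion=[
    {"travel": [0,0,0.09],"rot": [0,0,0],"hand": 1},
    {"travel": [0,0,0.09],"rot": [0,0,0],"hand": 1},
    {"travel": [0,0,0.09],"rot": [0,0,0],"hand": 1},
    {"travel": [0,0,0.09],"rot": [0,0,0],"hand": 1},
    {"travel": [0,0,0.09],"rot": [0,0,0],"hand": 1},
    {"travel": [0,0,0.09],"rot": [0,0,0],"hand": 1},
    {"travel": [0,0,0.09],"rot": [0,0,0],"hand": 1},
    {"travel": [0,0,0.08],"rot": [0,0,0],"hand": 1},
    {"travel": [0,0,0.06],"rot": [0,0,0],"hand": 1},
    {"travel": [0,0,0],"rot": [0,0,0],"hand": 1},
  ],
)

```text
clock: 2.62
position: [476.6, -351.8, 35.4]
ee_rot: [-0.53, 0.848, 0.003, -0.002]
contact_force: [-1.2, 0.8, 0.1]
gripper_width: 85.3
grasp_force: 0.0
```

Call:
servo_tool(
  motion=[
    {"travel": [0,0,0],"rot": [0,0,0],"hand": 0},
    {"travel": [0,0,0],"rot": [0,0,0],"hand": 0},
    {"travel": [0,0,0],"rot": [0,0,0],"hand": 0},
    {"travel": [0,0,0],"rot": [0,0,0],"hand": 0},
    {"travel": [0,0,0],"rot": [0,0,0],"hand": 0},
    {"travel": [0,0,0],"rot": [0,0,0],"hand": 0},
    {"travel": [0,0,0],"rot": [0,0,0],"hand": 0},
    {"travel": [0,0,0],"rot": [0,0,0],"hand": 0},
    {"travel": [0,0,0],"rot": [0,0,0],"hand": 0},
    {"travel": [0,0,0],"rot": [0,0,0],"hand": 0},
  ],
)

```text
clock: 3.45
position: [480.5, -352.2, 40.0]
ee_rot: [-0.532, 0.847, -0.001, 0.0]
contact_force: [-0.1, 1.0, 6.1]
gripper_width: 22.8
grasp_force: 60.5
```

Gripped: width 22.8 mm, force 60 N. Now I'll lift 80 mm.

Call:
servo_tool(
  motion=[
    {"travel": [0,0,-0.02],"rot": [0,0,0],"hand": 0},
    {"travel": [0,0,-0.05],"rot": [0,0,0],"hand": 0},
    {"travel": [0,0,-0.05],"rot": [0,0,0],"hand": 0},
    {"travel": [0,0,-0.05],"rot": [0,0,0],"hand": 0},
    {"travel": [0,0,-0.05],"rot": [0,0,0],"hand": 0},
    {"travel": [0,0,-0.05],"rot": [0,0,0],"hand": 0},
    {"travel": [0,0,-0.05],"rot": [0,0,0],"hand": 0},
    {"travel": [0,0,0],"rot": [0,0,0],"hand": 0},
    {"travel": [0,0,0],"rot": [0,0,0],"hand": 0},
  ],
)

```text
clock: 4.2
position: [479.6, -351.7, 118.7]
ee_rot: [-0.531, 0.847, 0.0, 0.0]
contact_force: [-0.4, 0.4, -2.3]
gripper_width: 23.4
grasp_force: 59.6
```

Call:
servo_tool(
  motion=[
    {"travel": [0,0,0],"rot": [0,0,-0.012],"hand": 0},
    {"travel": [0,0,0],"rot": [0,0,-0.012],"hand": 0},
    {"travel": [0,0,0],"rot": [0,0,-0.012],"hand": 0},
    {"travel": [0,0,0],"rot": [0,0,-0.012],"hand": 0},
    {"travel": [0,0,0],"rot": [0,0,0],"hand": 0},
    {"travel": [0,0,0],"rot": [0,0,0],"hand": 0},
  ],
)

```text
clock: 4.7
position: [479.0, -351.5, 117.5]
ee_rot: [-0.652, 0.758, 0.001, -0.0]
contact_force: [0.7, -0.7, -1.7]
gripper_width: 23.2
grasp_force: 59.5
```

Run:
```python
from h import *
st=sensors.read_state(); print(st["position"],st["gripper_width"],st["contact_force"],tool_xy(st)[1])
p,d=get_image("wrist"); cv2.imwrite("pics/w2.png",p[:,:,::-1]); W=world("wrist",d.astype(float),st)
th=np.radians(81.5); ex=np.array([np.sin(th),-np.cos(th)]); ey=np.array([np.cos(th),np.sin(th)])
L=np.array([612.5,-25.6]); 
rows(st,[*(L-5.5*ex-32*ey),125],171.5)   # above, 10 mm clear of the stop
```

```text
[ 479.02937597 -351.51136724  117.46658953] 23.228107521945635 [ 0.65733716 -0.65396769 -1.70934924] 171.35317106775074
rotz first (deg) -0.14682893224926374  then travel [-310.07  -78.31   -7.44] frac [-1.2403 -0.3133 -0.0298]
```

View pics/w2.png

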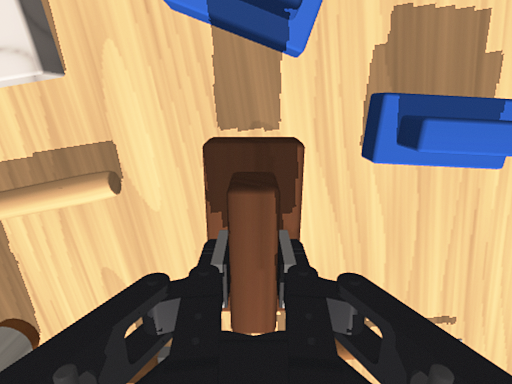

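The block is held square and centred at (253,230). I'll carry it over the jig, stopping about 10 mm clear of the stop.

Call:
servo_tool(
  motion=[
    {"travel": [-0.06,-0.015,-0.003],"rot": [0,0,0],"hand": 0},
    {"travel": [-0.1,-0.025,-0.003],"rot": [0,0,0],"hand": 0},
    {"travel": [-0.135,-0.034,-0.003],"rot": [0,0,0],"hand": 0},
    {"travel": [-0.14,-0.036,-0.003],"rot": [0,0,0],"hand": 0},
    {"travel": [-0.14,-0.036,-0.003],"rot": [0,0,0],"hand": 0},
    {"travel": [-0.14,-0.036,-0.003],"rot": [0,0,0],"hand": 0},
    {"travel": [-0.14,-0.036,-0.003],"rot": [0,0,0],"hand": 0},
    {"travel": [-0.14,-0.036,-0.003],"rot": [0,0,0],"hand": 0},
    {"travel": [-0.135,-0.033,-0.003],"rot": [0,0,0],"hand": 0},
    {"travel": [-0.11,-0.026,-0.003],"rot": [0,0,0],"hand": 0},
  ],
)

```text
clock: 5.58
position: [603.7, -54.5, 126.0]
ee_rot: [-0.652, 0.758, 0.0, 0.0]
contact_force: [0.3, -0.7, -2.1]
gripper_width: 23.0
grasp_force: 59.5
```

Call:
servo_tool(
  motion=[
    {"travel": [0,0,0],"rot": [0,0,0],"hand": 0},
    {"travel": [0,0,0],"rot": [0,0,0],"hand": 0},
    {"travel": [0,0,0],"rot": [0,0,0],"hand": 0},
  ],
)

```text
clock: 5.83
position: [602.5, -57.0, 125.7]
ee_rot: [-0.652, 0.758, 0.0, -0.001]
contact_force: [0.3, 0.0, -1.1]
gripper_width: 23.1
grasp_force: 59.5
```

Run:
```python
from h import *
st=sensors.read_state(); print(st["position"],st["ee_rot"],st["contact_force"],tool_xy(st)[1])
p,d=get_image("wrist"); cv2.imwrite("pics/w3.png",p[:,:,::-1]); W=world("wrist",d.astype(float),st); np.savez("pics/w3.npz",W=W,d=d,p=p)
th=np.radians(81.5); ex=np.array([np.sin(th),-np.cos(th)]); ey=np.array([np.cos(th),np.sin(th)])
L=np.array([612.5,-25.6]); O=L-17.5*ex
A=(W[...,:2]-O)@ex; B=(W[...,:2]-O)@ey; Z=W[...,2]
m=(d>0)&(Z>39)&(Z<51)&(A<75)&(A>-45)&(B<0)&(B>-160)
print("fence/stop n",m.sum(),"z",np.median(Z[m]).round(1))
a,b=A[m],B[m]
for k in range(-156,-40,8):
    s=(b>=k)&(b<k+8)
    if s.sum()>5: print(k+4,s.sum(),a[s].min().round(1),a[s].max().round(1))
s=(a<35)&(a>-35)
for k in range(-32,36,8):
    t=s&(a>=k)&(a<k+8)
    if t.sum()>5: print("a",k+4,"b",b[t].min().round(1),b[t].max().round(1))
m=(d>0)&(Z>9)&(Z<21)&(A<38)&(A>-80)&(B<-20)&(B>-170); print("bed",np.median(Z[m]))
```

```text
[602.47235997 -56.98679117 125.73839241] [-6.52406069e-01  7.57869246e-01  4.50214769e-04 -5.68768398e-04] [ 0.31633861  0.03353246 -1.0932287 ] 171.44652631559183
fence/stop n 9442 z 45.1
-144 450 40.0 65.1
-136 437 40.0 65.0
-128 1439 -29.9 65.1
-120 1445 -30.0 65.5
-112 1477 -30.0 65.3
-104 1438 -29.8 65.2
-96 809 -29.5 65.2
-88 349 39.9 65.1
-80 261 40.1 65.2
-72 168 52.0 65.1
-64 151 52.7 65.1
-56 145 53.0 65.1
-48 151 52.7 65.3
-40 140 53.0 65.2
a -28 b -130.8 -96.4
a -20 b -131.0 -96.3
a -12 b -130.9 -96.3
a -4 b -130.9 -96.3
a 4 b -130.9 -96.3
a 12 b -130.8 -96.4
a 20 b -130.9 -96.3
a 28 b -130.9 -96.4
a 36 b -130.9 -96.4
bed 15.05261450752596
```

View pics/w3.png

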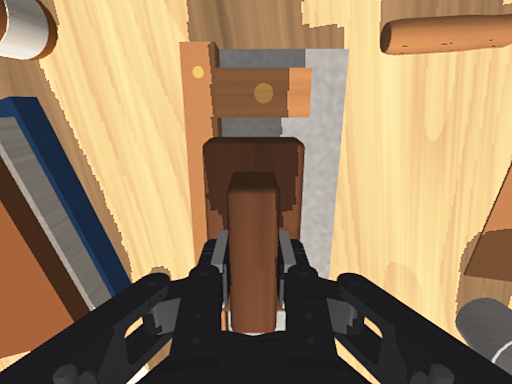

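The wrist view confirms the jig frame: fence faces at 40.0 and 65.1, stop face at -96.4, angle correct. Next I'll measure the held block in the same frame.

Run:
```python
from h import *
z=np.load("pics/w3.npz"); W,d,p=z["W"],z["d"],z["p"].astype(int)
th=np.radians(81.5); ex=np.array([np.sin(th),-np.cos(th)]); ey=np.array([np.cos(th),np.sin(th)])
O=np.array([612.5,-25.6])-17.5*ex; A=(W[...,:2]-O)@ex; B=(W[...,:2]-O)@ey; Z=W[...,2]
m=(d>0)&(Z>80)&(Z<165)&(A>-45)&(A<60)&(B<-50)&(p[...,0]>p[...,2]+12)
print(np.histogram(Z[m],bins=np.arange(80,166,5)))
zt=np.median(Z[m&(Z>138)]); print("rib top",zt)
r=m&(abs(Z-zt)<3); f=m&(abs(Z-(zt-34))<4)
for nm,q in (("rib",r),("foot",f)):
    print(nm,q.sum(),np.median(Z[q]).round(1),"b min",B[q].min().round(1))
    for lo,hi in ((-100,-88),(-88,-80),(-80,-72),(-72,-64),(-64,-56)):
        s=q&(B>lo)&(B<=hi)
        if s.sum()>8: print(lo,"a",A[s].min().round(1),A[s].max().round(1), "z",np.median(Z[s]).round(1))
pos=np.array([602.47,-56.99])-O; print("tcp",pos@ex,pos@ey)
```

```text
(array([   0,   16,   86,   90,  109,  134,  987, 3781,  105,   99,  122,
        130,  144, 1934,  581,    0,    0]), array([ 80,  85,  90,  95, 100, 105, 110, 115, 120, 125, 130, 135, 140,
       145, 150, 155, 160, 165]))
rib top 149.43972215624262
rib 2467 149.5 b min -72.3
-80 a 3.5 21.2 z 147.7
-72 a 0.7 24.6 z 149.3
-64 a 0.6 24.4 z 149.6
foot 4748 115.6 b min -87.0
-88 a -15.0 40.5 z 115.4
-80 a -15.4 40.6 z 115.7
-72 a -15.3 40.6 z 115.7
-64 a -15.4 40.5 z 115.7
tcp 12.219908305838521 -32.52773634456056
```

The held core is centred at a=12.5, b=-32, with its underside at 85.5 (TCP minus 40.2). I'll back off 2.5 mm from the fence and lower to about 2 mm above the bed.

Call:
servo_tool(
  motion=[
    {"travel": [0,0.01,0],"rot": [0,0,0],"hand": 0},
    {"travel": [0,0,0.04],"rot": [0,0,0],"hand": 0},
    {"travel": [0,0,0.05],"rot": [0,0,0],"hand": 0},
    {"travel": [0,0,0.05],"rot": [0,0,0],"hand": 0},
    {"travel": [0,0,0.05],"rot": [0,0,0],"hand": 0},
    {"travel": [0,0,0.04],"rot": [0,0,0],"hand": 0},
    {"travel": [0,0,0.03],"rot": [0,0,0],"hand": 0},
    {"travel": [0,0,0.014],"rot": [0,0,0],"hand": 0},
    {"travel": [0,0,0],"rot": [0,0,0],"hand": 0},
    {"travel": [0,0,0],"rot": [0,0,0],"hand": 0},
  ],
)

```text
clock: 6.72
position: [600.9, -56.7, 58.0]
ee_rot: [-0.653, 0.758, -0.0, 0.0]
contact_force: [0.2, -0.7, -1.2]
gripper_width: 22.6
grasp_force: 59.5
```

Call:
servo_tool(
  motion=[
    {"travel": [0,0,0],"rot": [0,0,0],"hand": 0},
    {"travel": [0,0,0],"rot": [0,0,0],"hand": 0},
  ],
)

```text
clock: 6.88
position: [601.1, -56.5, 58.6]
ee_rot: [-0.653, 0.758, -0.0, 0.001]
contact_force: [-0.6, -0.4, -1.7]
gripper_width: 22.7
grasp_force: 59.5
```

Call:
servo_tool(
  motion=[
    {"travel": [0.014,0,0],"rot": [0,0,0],"hand": 0},
    {"travel": [0.014,0,0],"rot": [0,0,0],"hand": 0},
    {"travel": [0,0,0.006],"rot": [0,0,0],"hand": 0},
    {"travel": [0,0,0.005],"rot": [0,0,0],"hand": 0},
    {"travel": [0,0,0.003],"rot": [0,0,0],"hand": 0},
    {"travel": [0,0,0],"rot": [0,0,0],"hand": 0},
    {"travel": [0,0,0],"rot": [0,0,0],"hand": 0},
    {"travel": [0,0,0],"rot": [0,0,0],"hand": 0},
  ],
)

```text
clock: 7.55
position: [599.7, -63.7, 55.0]
ee_rot: [-0.653, 0.758, -0.0, 0.0]
contact_force: [-2.4, -1.5, 6.0]
gripper_width: 23.0
grasp_force: 60.2
```

Call:
servo_tool(
  motion=[
    {"travel": [0.005,0,0],"rot": [0,0,0],"hand": 0},
    {"travel": [0,0,0],"rot": [0,0,0],"hand": 0},
    {"travel": [0,0,0],"rot": [0,0,0],"hand": 0},
    {"travel": [0,0,0],"rot": [0,0,0],"hand": 0},
  ],
)

```text
clock: 7.88
position: [600.1, -64.4, 55.0]
ee_rot: [-0.653, 0.758, -0.0, 0.001]
contact_force: [-2.4, 1.1, 5.3]
gripper_width: 23.0
grasp_force: 60.5
```

Call:
servo_tool(
  motion=[
    {"travel": [0.005,0,0],"rot": [0,0,0],"hand": 0},
    {"travel": [0,0,0],"rot": [0,0,0],"hand": 0},
    {"travel": [0,0,0],"rot": [0,0,0],"hand": 0},
    {"travel": [0,0,0],"rot": [0,0,0],"hand": 0},
  ],
)

```text
clock: 8.22
position: [600.2, -65.4, 55.0]
ee_rot: [-0.653, 0.757, -0.001, 0.001]
contact_force: [-0.2, 2.4, 5.1]
gripper_width: 23.2
grasp_force: 60.4
```

Call:
servo_tool(
  motion=[
    {"travel": [0.004,0,0],"rot": [0,0,0],"hand": 0},
    {"travel": [0,0,0],"rot": [0,0,0],"hand": 0},
    {"travel": [0,0,0],"rot": [0,0,0],"hand": 0},
    {"travel": [0,0,0],"rot": [0,0,0],"hand": 0},
  ],
)

```text
clock: 8.55
position: [600.3, -66.1, 55.0]
ee_rot: [-0.653, 0.757, -0.001, 0.001]
contact_force: [-0.3, 2.5, 5.6]
gripper_width: 22.9
grasp_force: 60.4
```

Call:
servo_tool(
  motion=[
    {"travel": [0.003,0,0],"rot": [0,0,0],"hand": 0},
    {"travel": [0,0,0],"rot": [0,0,0],"hand": 0},
    {"travel": [0,0,0],"rot": [0,0,0],"hand": 0},
    {"travel": [0,0,0],"rot": [0,0,0],"hand": 0},
  ],
)

```text
clock: 8.88
position: [600.3, -66.1, 55.0]
ee_rot: [-0.653, 0.757, -0.0, 0.002]
contact_force: [-0.3, 5.6, 5.5]
gripper_width: 22.6
grasp_force: 60.4
```

The stop has been touched: the force rises without motion, at about 4 N/mm. Now I'll press towards the fence (tool -y).

Call:
servo_tool(
  motion=[
    {"travel": [0,-0.005,0],"rot": [0,0,0],"hand": 0},
    {"travel": [0,0,0],"rot": [0,0,0],"hand": 0},
    {"travel": [0,0,0],"rot": [0,0,0],"hand": 0},
    {"travel": [0,0,0],"rot": [0,0,0],"hand": 0},
  ],
)

```text
clock: 9.22
position: [600.4, -66.2, 55.0]
ee_rot: [-0.653, 0.757, 0.0, 0.001]
contact_force: [-2.9, 7.2, 7.1]
gripper_width: 22.9
grasp_force: 60.8
```

Call:
servo_tool(
  motion=[
    {"travel": [0,-0.005,0],"rot": [0,0,0],"hand": 0},
    {"travel": [0,0,0],"rot": [0,0,0],"hand": 0},
    {"travel": [0,0,0],"rot": [0,0,0],"hand": 0},
    {"travel": [0,0,0],"rot": [0,0,0],"hand": 0},
  ],
)

```text
clock: 9.55
position: [600.5, -66.2, 55.0]
ee_rot: [-0.653, 0.757, 0.001, -0.0]
contact_force: [-5.9, 8.8, 9.4]
gripper_width: 22.8
grasp_force: 61.1
```

Call:
servo_tool(
  motion=[
    {"travel": [0,-0.004,0.002],"rot": [0,0,0],"hand": 0},
    {"travel": [0,0,0],"rot": [0,0,0],"hand": 0},
    {"travel": [0,0,0],"rot": [0,0,0],"hand": 0},
    {"travel": [0,0,0],"rot": [0,0,0],"hand": 0},
  ],
)

```text
clock: 9.88
position: [600.5, -66.2, 55.0]
ee_rot: [-0.653, 0.757, 0.002, -0.001]
contact_force: [-8.5, 9.3, 13.9]
gripper_width: 23.0
grasp_force: 61.6
```

Call:
servo_tool(
  motion=[
    {"travel": [-0.003,-0.002,-0.003],"rot": [0,0,0],"hand": 0},
    {"travel": [0,0,0],"rot": [0,0,0],"hand": 0},
    {"travel": [0,0,0],"rot": [0,0,0],"hand": 0},
    {"travel": [0,0,0],"rot": [0,0,0],"hand": 0},
    {"travel": [0,0,0],"rot": [0,0,0],"hand": 0},
    {"travel": [0,0,0],"rot": [0,0,0],"hand": 0},
  ],
)

```text
clock: 10.38
position: [600.5, -66.2, 55.1]
ee_rot: [-0.653, 0.758, 0.002, -0.002]
contact_force: [-8.5, 6.8, 12.0]
gripper_width: 22.9
grasp_force: 61.3
```

Run:
```python
from h import *
st=sensors.read_state(); print(st["position"],st["ee_rot"],st["contact_force"],tool_xy(st)[1],st["clock"])
p,d=get_image("wrist"); cv2.imwrite("pics/w4.png",p[:,:,::-1]); W=world("wrist",d.astype(float),st)
th=np.radians(81.5); ex=np.array([np.sin(th),-np.cos(th)]); ey=np.array([np.cos(th),np.sin(th)])
F=st["contact_force"]; print("force on fence",-F[:2]@ex,"stop",F[:2]@ey,"bed",F[2])
O=np.array([612.5,-25.6])-17.5*ex; A=(W[...,:2]-O)@ex; B=(W[...,:2]-O)@ey; Z=W[...,2]; ok=d>0
r=ok&(abs(Z-79)<3)&(A>-10)&(A<30)&(B<-50)
print("rib z",np.median(Z[r]),"a",A[r].min(),A[r].max(),"bmin",B[r].min(),"yaw",rect(W[r]))
for nm,(lo,hi) in {"a-edge":(-2,6),"a+edge":(18,26)}.items():
    s=r&(A>lo)&(A<hi); print(nm,np.median(Z[s]))
t=ok&(abs(Z-45)<4)&(A>-28)&(A<10)&(B<-50)
g=p.astype(int); print("45-level pixels b range",B[t].min(),B[t].max(), "fence outer", [A[ok&(abs(Z-45)<4)&(A>50)&(A<75)&(abs(B-k)<5)].max().round(1) for k in (-140,-110,-80)], "a foot min",A[ok&(abs(Z-45)<4)&(A<0)&(B>-90)&(B<-70)].min())
x=ok&(abs(Z-45)<4)&(A<66)&(A>-40)&(B<-60); dk=x&(g.sum(2)<170)
print("dark 45-level b min",B[dk].min(),"stop far edge",B[x&(A<30)].min())
```

```text
[600.5196293  -66.18151534  55.08648764] [-0.65279555  0.75752991  0.00203177 -0.00151244] [-8.53475091  6.83544894 12.00462063] 171.50578342562326 10.3833
force on fence 9.4513477261356 stop 5.498850924201633 bed 12.004620629616415
rib z 78.94853477417541 a -5.86625240283116 29.952028251607622 bmin -81.60078782271886 yaw (array([597.4, -89.9]), array([31.6, 35.8]), 171.51)
a-edge 78.80171902590763
a+edge 78.75803667476116
45-level pixels b range -131.30205464991565 -50.00102349850732 fence outer [np.float64(65.2), np.float64(65.2), np.float64(65.3)] a foot min -16.15275453523402
dark 45-level b min -146.50228195305877 stop far edge -131.30205464991565
```

View pics/w4.png

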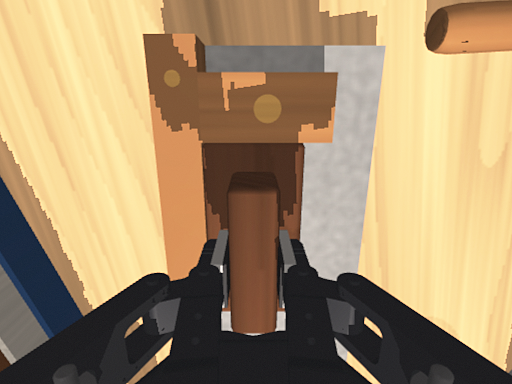

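The close-up shows the block touching the stop (row 142) and the fence (column 203). The rib top is level at 79 mm, with the centre at a≈11.9 and b≈-41.6. Forces are about 9.5 N on the fence and 12 N down. I'll check they hold steady, then hand in.

Call:
servo_tool(
  motion=[
    {"travel": [0,0,0],"rot": [0,0,0],"hand": 0},
    {"travel": [0,0,0],"rot": [0,0,0],"hand": 0},
    {"travel": [0,0,0],"rot": [0,0,0],"hand": 0},
    {"travel": [0,0,0],"rot": [0,0,0],"hand": 0},
    {"travel": [0,0,0],"rot": [0,0,0],"hand": 0},
    {"travel": [0,0,0],"rot": [0,0,0],"hand": 0},
    {"travel": [0,0,0],"rot": [0,0,0],"hand": 0},
    {"travel": [0,0,0],"rot": [0,0,0],"hand": 0},
  ],
)

```text
clock: 11.1
position: [600.5, -66.2, 55.1]
ee_rot: [-0.653, 0.758, 0.002, -0.002]
contact_force: [-8.5, 6.5, 10.8]
gripper_width: 23.0
grasp_force: 61.3
```

```bash
python3 -c "
from bench import sensors, job_done
s=sensors.read_state(); print(s['position'],s['contact_force']); F=s['contact_force']
if F[2]>8 and F[0]<-6: print(job_done())
"
```

```text
[600.5458405  -66.20129249  55.07942586] [-8.54946585  6.45719461 10.81853092]
the job is handed in; nothing more can be done
None
```

The smaller block stands on the bed against the fence and the stop, held with about 9.5 N towards the fence and 11 N down (plus about 5 N into the stop); the job is handed in at about 11 s, and no verdict was returned.

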